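# Find the hidden battery-door release on the window opener

### The arm

A 6-joint arm with a two-finger parallel gripper is mounted at the origin on the work surface. World frame = base frame: x ahead of the robot, y to its left, z up, the work surface at z = 0. Lengths are in m, angles in rad, forces in N, time in s.
With the tool pointing down it reaches from about 0.375 to 0.9 m from the base axis. Payload 3.1 kg.
Tool frame: the origin (TCP) lies midway between the tips of the shut fingers; the grasp point (between the pads) lies 19 mm behind it; z points along the fingers, y is the direction in which the jaws open and shut (so a half turn about z gives the same grasp; the last joint's range is limited). The gripper opens to 87 mm and grips with 3 to 60 N. Pads are 19 mm wide; open, the fingers measure 117 mm over their backs; the gripper's body (75 mm by 190 mm) begins 51 mm behind the grasp point.
Start: joints at [-1.373, 0.527, 1.433, -0, 1.181, -0.178], TCP at [0.23, -0.581, 0.192] pointing down, gripper open.
Joint ranges: [-3.08, 3.08], [-0.75, 2.2], [0.22, 2.44], [-1.43, 4.57], [0, 2.65], [-2.85, 2.85]. Speed limits (rad/s): [2.79, 2.79, 3.14, 3.14, 3.14, 3.14].

### API

Orientations are given as a rotation vector (axis times angle).
In Python, from rig import arm, read_camera, calibration gives the robot as it stands. The module is installed in compiled form; this text tells all that it offers.
- The arm moves only by the tool arm_command, never from a script. Its argument "motion" is text: rows parted by semicolons, each of 6 numbers parted by spaces: the shift along the tool's x, y, z in cm, then the turn, a rotation vector about the tool's x, y, z in rad. In form: dx dy dz wx wy wz; .... A call has 1 to 12 rows; each row shifts and turns the commanded pose from where the row before left it, along the tool's axes as they then stand; what a row does not reach is not made up. A row lasts 1/8 s, in which the tool goes at most 62.5 mm and 10.7 degrees, less where a joint would pass 70% of its speed; a pose out of reach is approached as far as the arm can. A call is refused whole if a number of a shift passes 6.25 or a number of a turn 0.188, either way. A call with a gripper value outside its range is refused whole. "gripper" is the opening, from -1 (shut) to 1 (fully open), set as the call begins (left out, the last holds). The fingers move at their own pace and stop on an object; the grip force is fixed at half the most. Time passes only in rows, so rows that do not move let the fingers close. It gives the time, the measured TCP pose, the force and the opening at its end, in the units of the state.
- arm.get_state(): the state, without advancing time (a new reading comes with each control period).
- read_camera(name): name is "side" or "top" or "wrist"; returns (picture, depth): 400x640x3 uint8, red, green, blue; 400x640 float32, m along the optical axis (not along the pixel's ray), 0 where there is no reading.
- calibration(name): a dict with "fx", "fy", "cx", "cy" (pixels), "distortion" ([k1, k2, p1, p2, k3] as OpenCV has them; the pictures are not rectified), "extrinsics" (4x4, takes a point from camera to world coordinates); the wrist camera has in their place "tool_from_camera" (4x4, takes a point from camera to tool coordinates, whose origin is the TCP and whose axes are the flange's). Camera axes: x right, y up, looking along -z (the intrinsics and any distortion apply to the point x, -y, -z); pixel columns grow to the right and rows downward; lengths in m; the calibration is good to about 2 mm. A picture is of the moment at which its call begins: read the wrist's pose just before it. calibration takes no time and is no camera call.
- arm.hand_in(): hands the job in, once; it reports no verdict.
The state is a dict: "time": time; "joints": joint angles; "dq": joint speeds; "tau": joint torques, N m; "ee_pos": TCP position; "eef_rot": TCP orientation; "contact_force": force on the tool from outside, world axes, zero at the start; "wrist_torque": the same for the moment, N m; "grip_width": opening from 0.0 (shut) to 1.0 (fully open).
Only numpy, scipy, OpenCV 4.12 (cv2) and the standard library are available. Lean on these libraries where they do the work, as an engineer would, in place of code of your own. Each camera call takes 0.05 s, during which the arm holds its last target.

### The job

One of the four identical flush round plates on the grey window-opener panel is the hidden release for its battery hatch: feel the plates slowly and gently with closed fingertips to find the one that gives, and press it fully down so that the white hatch pops ajar. Then take the hand away, and leave the bottle, squeegee, caddy and pole where they are; nothing is to be gripped or lifted.

Things in the scene. Friction and masses are not known exactly. Their poses are not given: they have to be found in the camera images.
- unit: fixed grey window-opener housing on the sill, 200 (its x) x 300 (its y) x 45 mm high, flat top panel. Origin: centre of its underside; z up. Its battery bay lies on the +x half under a white hatch (70 x 160 mm); on the -x half is a row of four round white plates, all looking the same. Exactly one plate is the release button; the other three are blanks. Which one changes from run to run: it must be found by touch
- plate0 (a point): centre of round well 0 of 4 (counted along the housing's y from its -y end, 66 mm apart), at the height of the panel's face. The well is 50 mm across; its 48 mm plate lies 1.5 mm below the face. It may be the button or a blank; a blank sits on stiff rubber and sinks only about 0.07 mm per newton, then springs back
- plate1 (a point): centre of round well 1 of 4 (counted along the housing's y from its -y end, 66 mm apart), at the height of the panel's face. The well is 50 mm across; its 48 mm plate lies 1.5 mm below the face. It may be the button or a blank; a blank sits on stiff rubber and sinks only about 0.07 mm per newton, then springs back
- plate2 (a point): centre of round well 2 of 4 (counted along the housing's y from its -y end, 66 mm apart), at the height of the panel's face. The well is 50 mm across; its 48 mm plate lies 1.5 mm below the face. It may be the button or a blank; a blank sits on stiff rubber and sinks only about 0.07 mm per newton, then springs back
- plate3 (a point): centre of round well 3 of 4 (counted along the housing's y from its -y end, 66 mm apart), at the height of the panel's face. The well is 50 mm across; its 48 mm plate lies 1.5 mm below the face. It may be the button or a blank; a blank sits on stiff rubber and sinks only about 0.07 mm per newton, then springs back
- release (a joint): travel of the release button in m: 0 = up (as it starts), 0.006 = fully down. It slides straight down under about 3 N of push and stays down where it is left (no return spring). The reading tells nothing about where the button is
- hatch (a joint): opening angle of the battery hatch in rad: 0 = shut flush with the panel. Hinged along its edge nearest the plates, the far edge rises. It is driven by the release button (0.45 rad with the button fully down, in proportion to the travel) and the far edge then stands about 30 mm proud
- hatch_edge (a point): middle of the hatch's rising edge, on its top face
- bottle: amber glass spray bottle with black head and stainless trigger lever, standing beside the housing on its +y side, 72 mm across, 185 mm tall, 0.5 kg. Origin: centre of its underside. Leave it where it is
- squeegee: aluminium squeegee head with rubber blade and blue socket, lying beside the housing on its -y side, 225 x 100 x 26 mm, long along its x. Origin: underside, middle of the bar. Leave it where it is
- caddy: white open plastic bucket caddy with a sponge and a tube in it, 190 x 190 x 150 mm (contents reach 180 mm). Origin: centre of its underside. Leave it where it is
- pole: telescoping aluminium pole lying on the sill beyond the housing, 740 mm long along its y, 32 mm high. Origin: underside near its middle. Leave it where it is
Things that resemble listed ones, but are neither listed nor needed, are in the scene too. Several things have the shape of the bottle; the one meant has the colours described above.

How it is judged:
By the outcome, as a careful person would: the job done as asked, in the order asked, and still so for the second after the job is handed in, with the robot touching nothing.
It also fails if it takes over 54 s, if anything falls off the work surface, if the arm or the gripper's body presses on something with over 40 N, if the wrist force passes 120 N, or if a joint passes its speed limit or range.

## Working session

There is one attempt and no reset: what is moved stays moved. The work goes in short steps, Python scripts to look and compute and a tool call to move; the robot and the scene stay as the last step left them, time stands still between calls to the robot, and variables do not carry over. Pictures are saved under pics/ and viewed, and the job is handed in when it is done.

Besides the shell and the picture viewer there is one more tool, called after ">>>" as name(argument=value, ...) on one line, values as JSON. arm_command: Moves the arm, as the interface text tells. Its arguments: {"type":"object","properties":{"motion":{"type":"string"},"gripper":{"type":"number"}},"required":["motion"]}

```bash
mkdir -p pics
python3 - <<'E'
from rig import arm, read_camera, calibration
import cv2,numpy as np
s=arm.get_state(); print(s)
for n in ("side","top"):
    p,d=read_camera(n); np.savez(f"{n}0.npz",p=p,d=d)
    cv2.imwrite(f"pics/{n}0.png",p[:,:,::-1]); print(n,calibration(n))
print(calibration("wrist"))
E
```

```text
{'time': 0.0, 'joints': array([-1.37249088e+00,  5.28452149e-01,  1.43390138e+00, -4.33125967e-05,
        1.18136575e+00, -1.78492934e-01]), 'dq': array([ 0.00107481, -0.00082463, -0.00072413,  0.00031264, -0.00029986,
        0.00014946]), 'tau': array([-4.21185750e-04, -4.40045071e+01, -1.76593477e+01,  6.31854264e-02,
        5.82899828e-02, -1.87062428e-04]), 'ee_pos': array([ 0.22982641, -0.58035992,  0.19078059]), 'eef_rot': array([-3.08390977e+00, -5.88005600e-01,  9.59369396e-05]), 'contact_force': array([-0.13740671, -0.66074932,  0.33636344]), 'wrist_torque': array([-0.03677844,  0.03770146, -0.04270715]), 'grip_width': 1.0033185686138781}
side {'fx': 514.1643202540072, 'fy': 514.1643202540072, 'cx': 321.135164534631, 'cy': 197.8319448006211, 'distortion': array([-0.12337047,  0.        ,  0.        ,  0.        ,  0.        ]), 'extrinsics': array([[-0.72991742,  0.39035094, -0.56111202, -0.09025067],
       [-0.68330304, -0.43809676,  0.58409604,  0.86460734],
       [-0.01781892,  0.80975143,  0.58650244,  0.83575148],
       [ 0.        ,  0.        ,  0.        ,  1. 
[... 317 characters left out ...]
 -0.00519558,  0.08544069],
       [-0.00636347,  0.05898647,  0.9982385 ,  1.28389393],
       [ 0.        ,  0.        ,  0.        ,  1.        ]])}
{'fx': 322.395827736624, 'fy': 322.395827736624, 'cx': 321.9641936442526, 'cy': 194.3923052263552, 'distortion': array([-0.04661131,  0.        ,  0.        ,  0.        ,  0.        ]), 'tool_from_camera': array([[-8.90170202e-04,  9.70216406e-01,  2.42238176e-01,
         6.52962556e-02],
       [ 9.99999604e-01,  8.64171603e-04,  2.13576505e-04,
         6.91882502e-05],
       [-2.11992326e-06,  2.42238270e-01, -9.70216790e-01,
        -1.93388343e-01],
       [ 0.00000000e+00,  0.00000000e+00,  0.00000000e+00,
         1.00000000e+00]])}
```

View pics/top0.png

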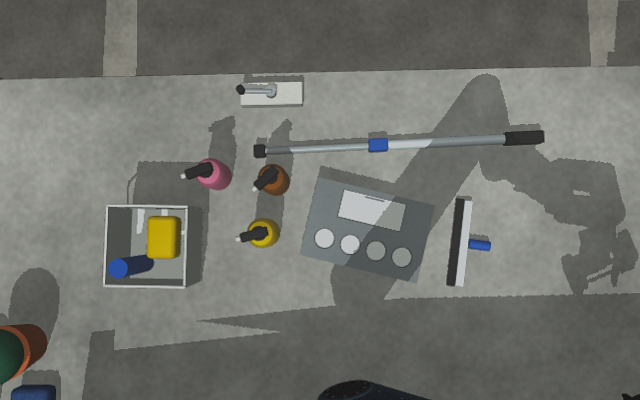

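View pics/side0.png

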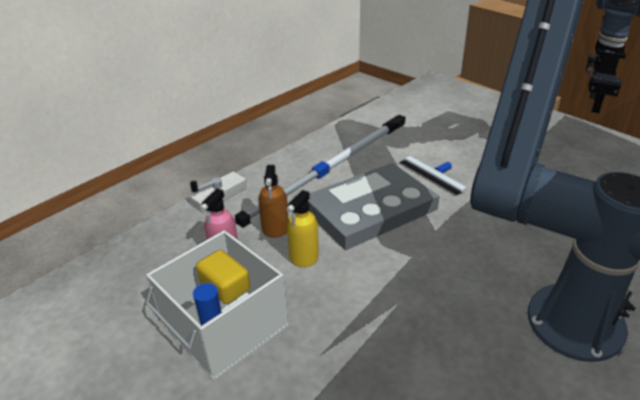

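Top view: the unit is at about (368,224). Its four plates run right to left, plate0 (401,257), plate1 (375,251), plate2 (349,244) and plate3 (324,238). The hatch is at (371,209). The amber bottle is at (272,180), with the yellow (263,233) and pink (213,173) bottles as lookalikes. No second panel with plates is visible; the white faucet-like block at (272,93) has none. Next I'll take a close crop and localise the plates.

```bash
cat > h.py <<'E'
import numpy as np,cv2
from rig import calibration
def px2w(n,uv,z=None,depth=None,T=None):
    c=calibration(n);K=np.array([[c['fx'],0,c['cx']],[0,c['fy'],c['cy']],[0,0,1]])
    uv=np.array(uv,float).reshape(-1,1,2)
    u=cv2.undistortPoints(uv,K,c['distortion']).reshape(-1,2)
    r=np.c_[u[:,0],-u[:,1],-np.ones(len(u))]
    T=c['extrinsics'] if T is None else T
    w=r@T[:3,:3].T;o=T[:3,3]
    if z is not None: t=(z-o[2])/w[:,2]
    else: t=np.array([depth[int(round(b)),int(round(a))] for a,b in uv.reshape(-1,2)])
    return o+w*t[:,None]
E
python3 - <<'E'
import numpy as np,cv2
from h import *
z=np.load('top0.npz');p,d=z['p'],z['d']
c=p[150:300,290:450,::-1]
cv2.imwrite('pics/crop0.png',cv2.resize(c,(800,750)[:2] if 0 else (640,600),interpolation=cv2.INTER_CUBIC))
pl=[(401.5,257),(375.5,251),(349.5,244),(324,238)]
print(px2w('top',pl,depth=d).round(4)); print(px2w('top',pl,z=.0435).round(4))
corn=[(319,167),(434,205),(414,283),(301,255),(368,203)]
print(px2w('top',corn,z=.045).round(4))
E
```

```text
[[ 0.5048 -0.101   0.043 ]
 [ 0.5211 -0.0365  0.0447]
 [ 0.5396  0.0276  0.041 ]
 [ 0.5559  0.091   0.0471]]
[[ 0.5049 -0.1009  0.0435]
 [ 0.521  -0.0366  0.0435]
 [ 0.5397  0.0277  0.0435]
 [ 0.5558  0.091   0.0435]]
[[ 0.734   0.1001  0.045 ]
 [ 0.6327 -0.1857  0.045 ]
 [ 0.4403 -0.1299  0.045 ]
 [ 0.5148  0.1491  0.045 ]
 [ 0.641  -0.0208  0.045 ]]
```

View pics/crop0.png

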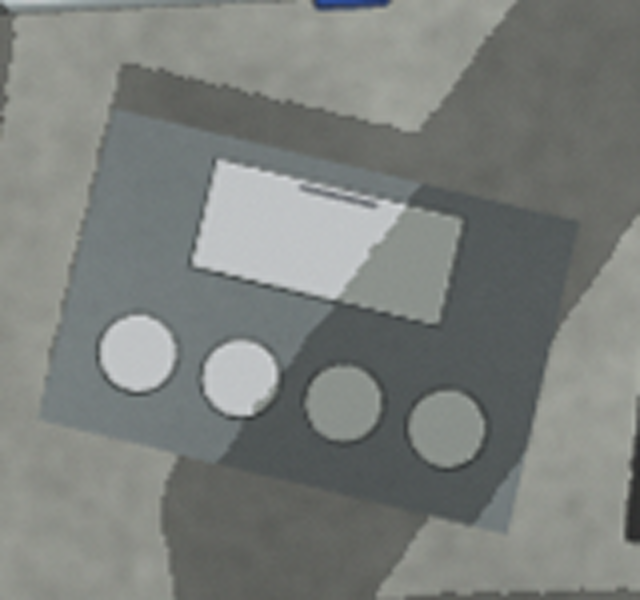

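Run:
```python
import numpy as np,cv2
from h import *
z=np.load('top0.npz');p,d=z['p'],z['d']
print(px2w('top',[(263,233),(253,235),(272,180),(460,240),(490,244)],depth=d).round(3))
# all points cloud within 0.17 m of plate3 above z .06
vv,uu=np.mgrid[130:320:1,180:460:1]
uv=np.c_[uu.ravel(),vv.ravel()]
P=px2w('top',uv,depth=d)
m=(d[uv[:,1],uv[:,0]]>0)&(P[:,2]>.06)&(P[:,2]<.3)
for i,(x,y) in enumerate([(.505,-.101),(.5215,-.0368),(.539,.027),(.556,.091)]):
    r=np.hypot(P[m,0]-x,P[m,1]-y);k=r.argmin();print(i,r[k],P[m][k])
```

```text
[[ 0.573  0.225  0.184]
 [ 0.569  0.247  0.189]
 [ 0.693  0.206  0.16 ]
 [ 0.543 -0.255  0.019]
 [ 0.532 -0.329  0.025]]
0 0.3122010349382749 [0.56410961 0.2055543  0.09581744]
1 0.24607150732170993 [0.56410961 0.2055543  0.09581744]
2 0.1802347155755823 [0.56656484 0.20511438 0.09983413]
3 0.11460238877414283 [0.56656484 0.20511438 0.09983413]
```

>>> arm_command(motion="1.8 -1.4 0 0 0 0; 3.6 -2.9 0 0 0 0; 4 -3.2 0 0 0 0; 4 -3.2 0 0 0 0; 4 -3.2 0 0 0 0; 4 -3.2 0 0 0 0; 4 -3.2 0 0 0 0; 4 -3.2 0 0 0 0; 4 -3.2 0 0 0 0; 4 -3.2 0 0 0 0; 3.6 -2.9 0 0 0 0; 2 -1.6 0 0 0 0", gripper=-1)

```text
time: 1.6
ee_pos: [0.5029, -0.0992, 0.1917]
eef_rot: [-3.084, -0.593, 0.001]
contact_force: [-0.5, 1.1, -1.0]
grip_width: 0.004
```

>>> arm_command(motion="0 0 1.5 0 0 -0.175; 0 0 1.5 0 0 -0.175; 0 0 1.5 0 0 -0.175; 0 0 0 0 0 0; 0 0 0 0 0 0")

```text
time: 2.22
ee_pos: [0.5032, -0.1025, 0.1472]
eef_rot: [2.829, 1.366, 0.001]
contact_force: [1.2, 0.1, -0.3]
grip_width: 0.002
```

```bash
cat >> h.py <<'E'
from scipy.spatial.transform import Rotation as Rn
PL=np.array([(.505,-.101,.0435),(.5215,-.0368,.0435),(.539,.027,.0435),(.556,.091,.0435)])
def st(verb=True):
    from rig import arm
    s=arm.get_state();R=Rn.from_rotvec(s['eef_rot']).as_matrix()
    T=np.eye(4);T[:3,:3]=R;T[:3,3]=s['ee_pos']
    if verb:
        print('t',round(s['time'],2),'pos',s['ee_pos'].round(5),'F',s['contact_force'].round(2),'M',s['wrist_torque'].round(2),'g',round(s['grip_width'],3),'tilt',R[:,2].round(4),'j',s['joints'].round(2))
    return T
def togo(i,dz=0,T=None):
    T=st(False) if T is None else T
    print('to plate',i,'tool cm',(T[:3,:3].T@(PL[i]+[0,0,dz]-T[:3,3])*100).round(3))
E
python3 - <<'E'
from h import *
from rig import read_camera,calibration
T=st()
p,d=read_camera('wrist'); np.savez('w1.npz',p=p,d=d,T=T)
cv2.imwrite('pics/w1.png',p[:,:,::-1])
for i in range(4): togo(i,.02)
c=calibration('wrist');K=np.array([[c['fx'],0,c['cx']],[0,c['fy'],c['cy']],[0,0,1]])
Tc=T@c['tool_from_camera'];L=(PL-Tc[:3,3])@Tc[:3,:3]
print(cv2.projectPoints(L*[1,-1,-1],np.zeros(3),np.zeros(3),K,c['distortion'])[0].reshape(-1,2))
E
```

```text
t 2.23 pos [ 0.50316 -0.10246  0.14719] F [ 1.16  0.14 -0.34] M [-0.01 -0.07 -0.06] g 0.002 tilt [ 3.e-04  1.e-04 -1.e+00] j [-0.42  0.44  1.76  0.    0.94  0.25]
to plate 0 tool cm [2.29e-01 6.00e-03 8.39e+00]
to plate 1 tool cm [ 6.284 -2.692  8.39 ]
to plate 2 tool cm [12.369 -5.286  8.39 ]
to plate 3 tool cm [18.44  -7.932  8.39 ]
[[322.76664332 182.94572647]
 [292.70400988 117.07067829]
 [261.17072959  45.06734333]
 [226.78453876 -31.770864  ]]
```

View pics/w1.png

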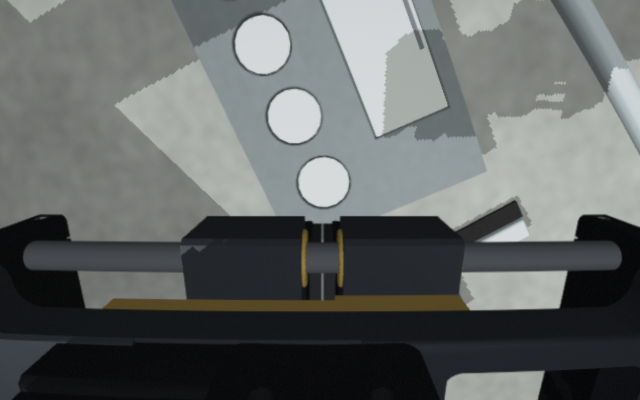

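The wrist view shows plate0 at (323,182), plate1 (294,116) and plate2 (262,44), all within about 1 px of my projections. I'll go down over plate0.

>>> arm_command(motion="0.1 0 1.5 0 0 0; 0.1 0 2.5 0 0 0; 0 0 2.5 0 0 0; 0 0 1.7 0 0 0; 0 0 0.8 0 0 0; 0 0 0.4 0 0 0; 0 0 0.2 0 0 0; 0 0 0 0 0 0; 0 0 0 0 0 0")

```text
time: 3.4
ee_pos: [0.5048, -0.1016, 0.0512]
eef_rot: [2.827, 1.369, 0.001]
contact_force: [-0.6, -1.1, -0.4]
grip_width: 0.002
```

```bash
python3 -c "
from h import *
st();togo(0)"
```

```text
t 3.4 pos [ 0.50482 -0.10158  0.0512 ] F [-0.62 -1.12 -0.45] M [-0.01 -0.01 -0.01] g 0.002 tilt [ 9.e-04 -4.e-04 -1.e+00] j [-0.42  0.6   1.83  0.    0.71  0.25]
to plate 0 tool cm [ 0.056 -0.022  0.77 ]
```

>>> arm_command(motion="0 0 0.1 0 0 0; 0 0 0.1 0 0 0; 0 0 0.1 0 0 0; 0 0 0.1 0 0 0; 0 0 0.05 0 0 0; 0 0 0.05 0 0 0; 0 0 0.05 0 0 0; 0 0 0 0 0 0")

```text
time: 4.4
ee_pos: [0.5045, -0.1015, 0.0452]
eef_rot: [-2.828, -1.369, 0.0]
contact_force: [0.6, 0.2, 0.1]
grip_width: 0.003
```

>>> arm_command(motion="0 0 0.05 0 0 0; 0 0 0.05 0 0 0; 0 0 0 0 0 0")

```text
time: 4.78
ee_pos: [0.5044, -0.1015, 0.0442]
eef_rot: [-2.828, -1.369, 0.0]
contact_force: [0.7, 0.5, 0.2]
grip_width: 0.009
```

>>> arm_command(motion="0 0 0.05 0 0 0; 0 0 0 0 0 0")

```text
time: 5.03
ee_pos: [0.5045, -0.1014, 0.0437]
eef_rot: [-2.828, -1.369, 0.0]
contact_force: [1.0, -0.1, 0.3]
grip_width: 0.006
```

>>> arm_command(motion="0 0 0.03 0 0 0; 0 0 0 0 0 0")

```text
time: 5.28
ee_pos: [0.5045, -0.1015, 0.0434]
eef_rot: [-2.828, -1.369, 0.0]
contact_force: [1.1, -0.8, -0.3]
grip_width: 0.005
```

>>> arm_command(motion="0 0 0.03 0 0 0; 0 0 0 0 0 0")

```text
time: 5.52
ee_pos: [0.5045, -0.1015, 0.0431]
eef_rot: [-2.828, -1.369, 0.0]
contact_force: [0.3, 0.4, -0.1]
grip_width: 0.005
```

>>> arm_command(motion="0 0 0.03 0 0 0; 0 0 0 0 0 0")

```text
time: 5.78
ee_pos: [0.5045, -0.1015, 0.0428]
eef_rot: [-2.828, -1.369, 0.0]
contact_force: [0.7, -0.3, 1.2]
grip_width: 0.004
```

>>> arm_command(motion="0 0 0.03 0 0 0; 0 0 0 0 0 0")

```text
time: 6.02
ee_pos: [0.5045, -0.1015, 0.0425]
eef_rot: [-2.828, -1.369, 0.0]
contact_force: [-0.5, 0.3, -0.4]
grip_width: 0.006
```

>>> arm_command(motion="0 0 0.03 0 0 0; 0 0 0 0 0 0")

```text
time: 6.28
ee_pos: [0.5045, -0.1014, 0.0422]
eef_rot: [-2.828, -1.369, 0.0]
contact_force: [0.3, -1.0, -0.3]
grip_width: 0.004
```

>>> arm_command(motion="0 0 0.03 0 0 0; 0 0 0 0 0 0")

```text
time: 6.52
ee_pos: [0.5045, -0.1015, 0.0419]
eef_rot: [-2.828, -1.369, 0.0]
contact_force: [-0.5, 0.1, 0.9]
grip_width: 0.003
```

>>> arm_command(motion="0 0 0.03 0 0 0; 0 0 0 0 0 0")

```text
time: 6.78
ee_pos: [0.5045, -0.1014, 0.0416]
eef_rot: [-2.828, -1.369, 0.0]
contact_force: [-0.8, -0.6, 0.0]
grip_width: 0.003
```

>>> arm_command(motion="0 0 0.03 0 0 0; 0 0 0 0 0 0")

```text
time: 7.02
ee_pos: [0.5045, -0.1015, 0.0414]
eef_rot: [2.828, 1.369, 0.0]
contact_force: [0.4, 0.0, 0.0]
grip_width: 0.005
```

>>> arm_command(motion="0 0 0.03 0 0 0; 0 0 0 0 0 0")

```text
time: 7.28
ee_pos: [0.5045, -0.1015, 0.041]
eef_rot: [-2.828, -1.369, 0.0]
contact_force: [0.0, 0.0, 0.3]
grip_width: 0.003
```

```bash
python3 -c "
from h import *
import rig
s=rig.arm.get_state()
print(s)
p,d=rig.read_camera('wrist');cv2.imwrite('pics/w2.png',p[:,:,::-1])
p,d=rig.read_camera('side');cv2.imwrite('pics/s2.png',cv2.resize(p[120:270,280:480,::-1],(800,600),interpolation=cv2.INTER_CUBIC))"
```

```text
{'time': 7.275, 'joints': array([-4.15916674e-01,  6.20971858e-01,  1.83321368e+00,  4.64152095e-06,
        6.87475774e-01,  2.53067485e-01]), 'dq': array([-0.0024224 , -0.00044113, -0.00042289,  0.0006716 ,  0.00134447,
        0.00094054]), 'tau': array([-6.89966619e-04, -3.92952275e+01, -8.90340149e+00,  5.26678492e-02,
        1.54964783e-02, -7.88390366e-06]), 'ee_pos': array([ 0.50446261, -0.10146676,  0.04102326]), 'eef_rot': array([-2.82755232e+00, -1.36901842e+00,  6.62787691e-05]), 'contact_force': array([0.0404197 , 0.00074424, 0.31977739]), 'wrist_torque': array([-0.06697276, -0.03788893, -0.04682978]), 'grip_width': 0.003024593460166604}
```

View pics/s2.png

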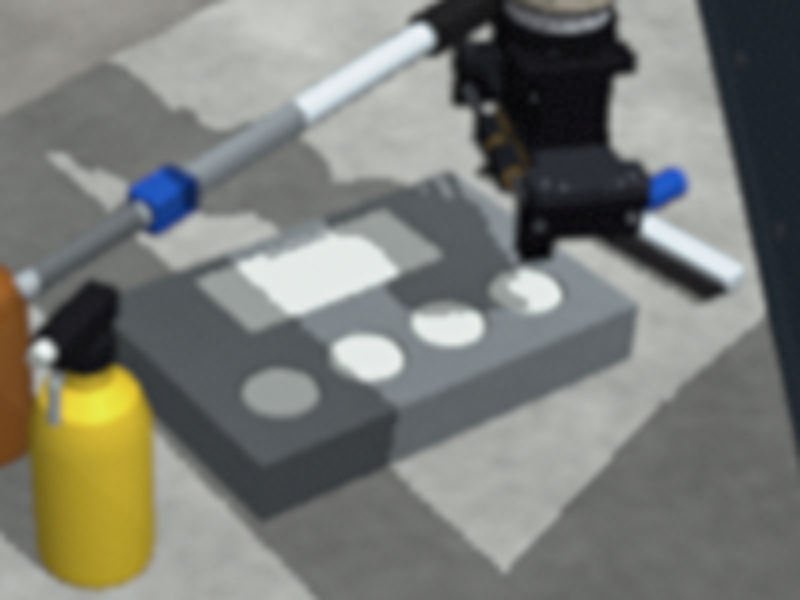

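Run:
```python
from h import *
from rig import calibration,read_camera
T=st()
c=calibration('side');K=np.array([[c['fx'],0,c['cx']],[0,c['fy'],c['cy']],[0,0,1]])
E=c['extrinsics'];X=np.vstack([T[:3,3],PL,T[:3,3]+[0,0,.02]]);L=(X-E[:3,3])@E[:3,:3]
uv=cv2.projectPoints(L*[1,-1,-1],np.zeros(3),np.zeros(3),K,c['distortion'])[0].reshape(-1,2)
print(uv, (uv-[280,120])*4)
p,d=read_camera('side')
print(px2w('side',[(413.5,180),(412,178),(412,172),(415,168)],depth=d).round(3))
```

```text
t 7.38 pos [ 0.50448 -0.10148  0.04106] F [-0.14 -0.25 -0.52] M [-0.06  0.01 -0.02] g 0.006 tilt [-0. -0. -1.] j [-0.42  0.62  1.83 -0.    0.69  0.25]
[[411.32246881 193.36906378]
 [411.13423634 192.62250092]
 [391.6829834  200.84019288]
 [371.09658457 209.20492947]
 [349.6644429  218.05809059]
 [411.9607387  187.19768481]] [[525.28987525 293.4762551 ]
 [524.53694537 290.49000369]
 [446.73193361 323.3607715 ]
 [364.38633829 356.81971789]
 [278.65777162 392.23236234]
 [527.8429548  268.79073923]]
[[ 0.455 -0.025  0.144]
 [ 0.459 -0.023  0.149]
 [ 0.455 -0.014  0.173]
 [ 0.45  -0.017  0.185]]
```

View pics/w2.png

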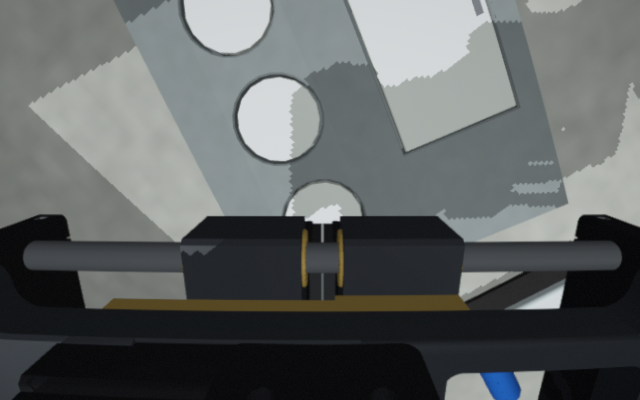

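Run:
```python
from h import *
from rig import calibration,read_camera
p,d=read_camera('side')
cv2.imwrite('pics/s3.png',cv2.resize(p[165:205,385:435,::-1],(750,600),interpolation=cv2.INTER_NEAREST))
for v in range(176,204,2):
    print(v,[tuple(px2w('side',[(u,v)],depth=d)[0].round(3)) for u in (405,409,411,414)])
```

```text
176 [(np.float64(0.565), np.float64(-0.157), np.float64(0.043)), (np.float64(0.514), np.float64(-0.096), np.float64(0.095)), (np.float64(0.461), np.float64(-0.021), np.float64(0.155)), (np.float64(0.456), np.float64(-0.027), np.float64(0.155))]
178 [(np.float64(0.555), np.float64(-0.142), np.float64(0.048)), (np.float64(0.512), np.float64(-0.095), np.float64(0.09)), (np.float64(0.46), np.float64(-0.021), np.float64(0.15)), (np.float64(0.455), np.float64(-0.026), np.float64(0.15))]
180 [(np.float64(0.549), np.float64(-0.133), np.float64(0.048)), (np.float64(0.512), np.float64(-0.096), np.float64(0.083)), (np.float64(0.458), np.float64(-0.018), np.float64(0.147)), (np.float64(0.455), np.float64(-0.027), np.float64(0.144))]
182 [(np.float64(0.546), np.float64(-0.13), np.float64(0.045)), (np.float64(0.511), np.float64(-0.094), np.float64(0.079)), (np.float64(0.502), np.float64(-0.09), np.float64(0.085)), (np.float64(0.497), np.float64(-0.096), np.float64(0.084))]
184 [(np.float64(0.54), np.float64(-0.122), np.float64(0.045)), (np.float64(0.51), np.float64(-0.093), np.float64(0.073)), (np
[... 1610 characters left out ...]
oat64(-0.062), np.float64(0.05)), (np.float64(0.493), np.float64(-0.074), np.float64(0.046)), (np.float64(0.489), np.float64(-0.078), np.float64(0.046)), (np.float64(0.485), np.float64(-0.085), np.float64(0.044))]
200 [(np.float64(0.492), np.float64(-0.054), np.float64(0.051)), (np.float64(-0.09), np.float64(0.865), np.float64(0.836)), (np.float64(0.483), np.float64(-0.068), np.float64(0.048)), (np.float64(0.481), np.float64(-0.08), np.float64(0.042))]
202 [(np.float64(0.492), np.float64(-0.054), np.float64(0.045)), (np.float64(0.483), np.float64(-0.06), np.float64(0.046)), (np.float64(0.478), np.float64(-0.061), np.float64(0.048)), (np.float64(0.472), np.float64(-0.065), np.float64(0.049))]
```

View pics/s3.png

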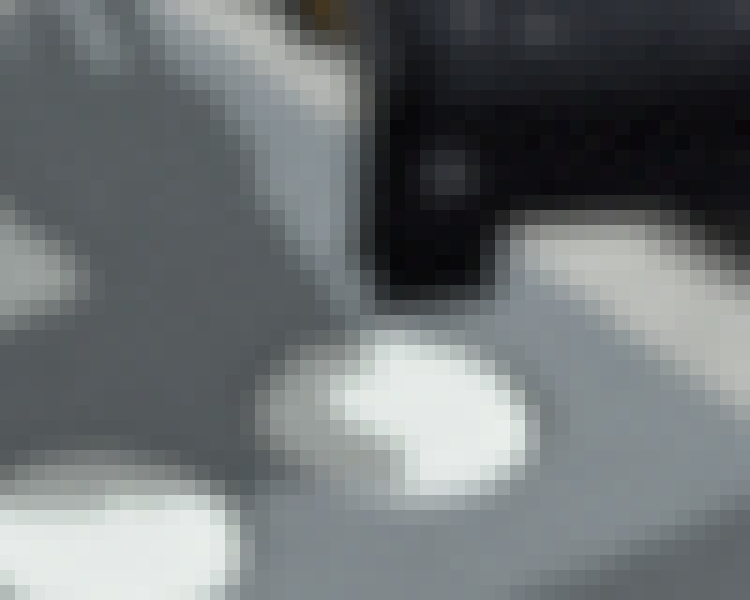

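The side view shows the real fingertips at crop (430,290), which is z≈0.073, about 30 mm above the reported TCP. They haven't touched anything, which fits the zero force. I'll lower further, carefully.

>>> arm_command(motion="0 0 0.1 0 0 0; 0 0 0.2 0 0 0; 0 0 0.2 0 0 0; 0 0 0.2 0 0 0; 0 0 0.2 0 0 0; 0 0 0.1 0 0 0; 0 0 0 0 0 0")

```text
time: 8.35
ee_pos: [0.5044, -0.1014, 0.0309]
eef_rot: [-2.827, -1.369, 0.0]
contact_force: [-0.3, 0.4, 1.0]
grip_width: 0.004
```

Run:
```python
from h import *
from rig import calibration,read_camera
st()
p,d=read_camera('side')
cv2.imwrite('pics/s4.png',cv2.resize(p[165:205,385:435,::-1],(750,600),interpolation=cv2.INTER_NEAREST))
for v in range(180,194,2):
    print(v,[px2w('side',[(u,v)],depth=d)[0].round(3).tolist() for u in (409,411,414,416)])
p,d=read_camera('top')
cv2.imwrite('pics/t4.png',cv2.resize(p[150:300,290:490,::-1],(800,600),interpolation=cv2.INTER_CUBIC))
```

```text
t 8.35 pos [ 0.50441 -0.10145  0.03094] F [-0.29  0.39  1.05] M [-0.01 -0.04  0.01] g 0.004 tilt [-2.e-04  1.e-04 -1.e+00] j [-0.42  0.64  1.84  0.    0.66  0.25]
180 [[0.513, -0.098, 0.082], [0.459, -0.02, 0.146], [0.454, -0.026, 0.144], [0.452, -0.031, 0.143]]
182 [[0.511, -0.095, 0.078], [0.458, -0.019, 0.14], [0.454, -0.027, 0.138], [0.451, -0.03, 0.138]]
184 [[0.506, -0.088, 0.078], [0.501, -0.089, 0.08], [0.495, -0.095, 0.079], [0.492, -0.1, 0.078]]
186 [[0.507, -0.091, 0.069], [0.501, -0.091, 0.072], [0.497, -0.098, 0.07], [0.493, -0.102, 0.07]]
188 [[0.504, -0.086, 0.067], [0.503, -0.095, 0.063], [0.51, -0.121, 0.046], [0.507, -0.127, 0.044]]
190 [[0.516, -0.107, 0.044], [0.512, -0.11, 0.044], [0.504, -0.112, 0.047], [0.502, -0.12, 0.044]]
192 [[0.508, -0.095, 0.047], [0.506, -0.101, 0.045], [0.5, -0.106, 0.045], [0.497, -0.112, 0.043]]
```

View pics/s4.png

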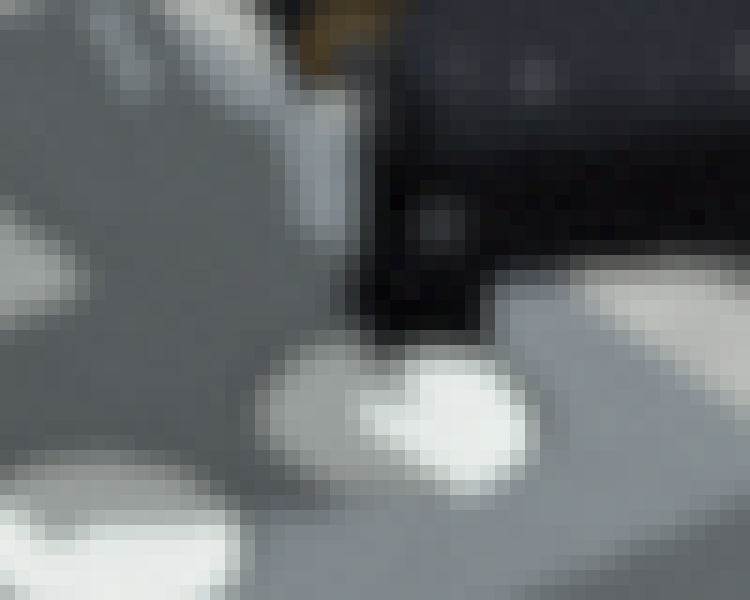

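View pics/t4.png

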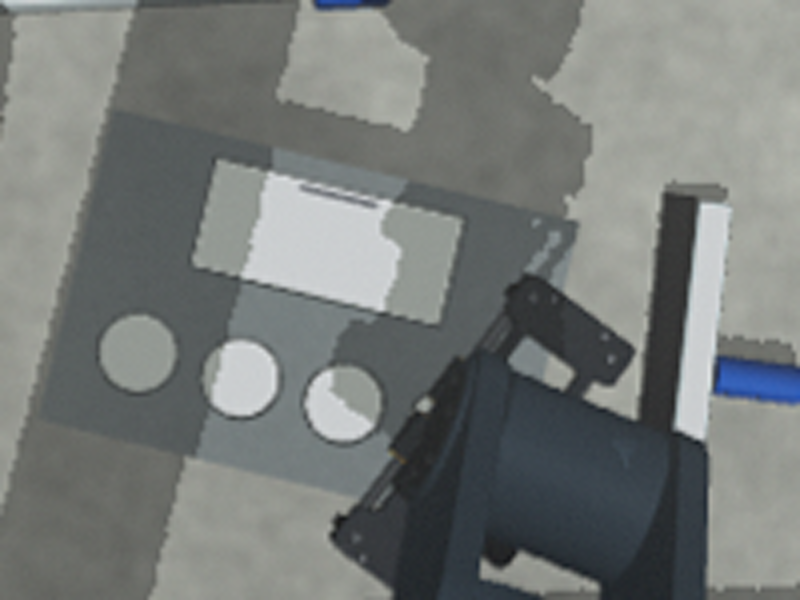

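The tips are now at z≈0.063, so they sit about 32 mm above the reported TCP. I expect contact at a reported z≈0.012.

>>> arm_command(motion="0 0 0.1 0 0 0; 0 0 0.2 0 0 0; 0 0 0.2 0 0 0; 0 0 0.2 0 0 0; 0 0 0.2 0 0 0; 0 0 0.1 0 0 0; 0 0 0.1 0 0 0; 0 0 0.05 0 0 0; 0 0 0 0 0 0")

```text
time: 9.57
ee_pos: [0.5045, -0.1015, 0.0195]
eef_rot: [-2.828, -1.369, 0.0]
contact_force: [0.4, -0.3, 0.2]
grip_width: 0.006
```

Run:
```python
from h import *
from rig import calibration,read_camera
st()
p,d=read_camera('side')
cv2.imwrite('pics/s5.png',cv2.resize(p[165:205,385:435,::-1],(750,600),interpolation=cv2.INTER_NEAREST))
for v in range(184,200,2):
    print(v,[px2w('side',[(u,v)],depth=d)[0].round(3).tolist() for u in (409,411,414,416)])
```

```text
t 9.57 pos [ 0.50449 -0.10147  0.01953] F [ 0.43 -0.34  0.24] M [-0.03 -0.07 -0.02] g 0.006 tilt [-0.  0. -1.] j [-0.42  0.66  1.84  0.    0.64  0.25]
184 [[0.507, -0.089, 0.077], [0.458, -0.021, 0.133], [0.451, -0.023, 0.136], [0.45, -0.03, 0.132]]
186 [[0.506, -0.089, 0.07], [0.458, -0.022, 0.127], [0.454, -0.028, 0.126], [0.451, -0.033, 0.125]]
188 [[0.506, -0.089, 0.064], [0.502, -0.094, 0.063], [0.495, -0.097, 0.065], [0.493, -0.104, 0.062]]
190 [[0.504, -0.087, 0.06], [0.499, -0.09, 0.06], [0.496, -0.099, 0.057], [0.492, -0.102, 0.057]]
192 [[0.509, -0.097, 0.046], [0.506, -0.102, 0.044], [0.499, -0.105, 0.046], [0.496, -0.11, 0.045]]
194 [[0.503, -0.089, 0.046], [0.498, -0.09, 0.048], [0.496, -0.101, 0.044], [0.489, -0.101, 0.047]]
196 [[0.498, -0.08, 0.047], [0.495, -0.085, 0.046], [0.49, -0.092, 0.044], [0.485, -0.094, 0.046]]
198 [[0.494, -0.075, 0.045], [0.489, -0.077, 0.046], [0.483, -0.082, 0.047], [0.481, -0.09, 0.043]]
```

View pics/s5.png

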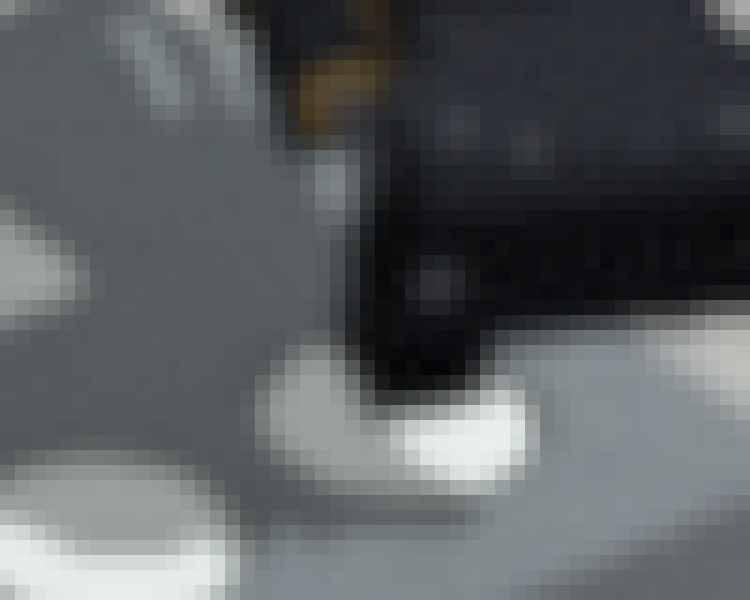

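>>> arm_command(motion="0 0 0.1 0 0 0; 0 0 0.1 0 0 0; 0 0 0.1 0 0 0; 0 0 0.1 0 0 0; 0 0 0.05 0 0 0; 0 0 0 0 0 0")

```text
time: 10.38
ee_pos: [0.5045, -0.1014, 0.015]
eef_rot: [-2.828, -1.369, 0.0]
contact_force: [0.3, -0.4, 0.1]
grip_width: 0.005
```

>>> arm_command(motion="0 0 0.05 0 0 0; 0 0 0.05 0 0 0; 0 0 0 0 0 0")

```text
time: 10.75
ee_pos: [0.5044, -0.1014, 0.014]
eef_rot: [-2.828, -1.369, 0.0]
contact_force: [0.4, 0.3, -0.1]
grip_width: 0.01
```

>>> arm_command(motion="0 0 0.05 0 0 0; 0 0 0 0 0 0")

```text
time: 11.0
ee_pos: [0.5045, -0.1015, 0.0135]
eef_rot: [-2.828, -1.369, 0.0]
contact_force: [-0.4, -0.1, -0.1]
grip_width: 0.005
```

>>> arm_command(motion="0 0 0.05 0 0 0; 0 0 0 0 0 0")

```text
time: 11.25
ee_pos: [0.5045, -0.1015, 0.0131]
eef_rot: [2.827, 1.369, 0.0]
contact_force: [0.2, -0.2, 0.6]
grip_width: 0.004
```

>>> arm_command(motion="0 0 0.05 0 0 0; 0 0 0 0 0 0")

```text
time: 11.5
ee_pos: [0.5045, -0.1015, 0.0127]
eef_rot: [2.827, 1.369, 0.0]
contact_force: [-0.3, 0.1, 2.9]
grip_width: 0.002
```

>>> arm_command(motion="0 0 0.05 0 0 0; 0 0 0 0 0 0")

```text
time: 11.75
ee_pos: [0.5045, -0.1015, 0.0121]
eef_rot: [2.828, 1.369, 0.0]
contact_force: [0.2, -0.7, 3.2]
grip_width: 0.004
```

>>> arm_command(motion="0 0 0.05 0 0 0; 0 0 0 0 0 0")

```text
time: 12.0
ee_pos: [0.5045, -0.1015, 0.0115]
eef_rot: [2.828, 1.369, 0.0]
contact_force: [0.1, 1.0, 2.8]
grip_width: 0.003
```

>>> arm_command(motion="0 0 0.05 0 0 0; 0 0 0 0 0 0")

```text
time: 12.25
ee_pos: [0.5045, -0.1015, 0.011]
eef_rot: [2.828, 1.369, 0.0]
contact_force: [-0.2, -0.8, 2.7]
grip_width: 0.007
```

The force holds steady at about 3 N over 1.7 mm of sinking. A blank would push back about 14 N per mm, so plate0 is the one that gives. I'll press it down slowly.

>>> arm_command(motion="0 0 0.05 0 0 0; 0 0 0.05 0 0 0; 0 0 0.05 0 0 0; 0 0 0.05 0 0 0; 0 0 0 0 0 0")

```text
time: 12.88
ee_pos: [0.5045, -0.1015, 0.009]
eef_rot: [2.828, 1.369, 0.0]
contact_force: [0.9, 0.5, 1.6]
grip_width: 0.006
```

>>> arm_command(motion="0 0 0.05 0 0 0; 0 0 0.05 0 0 0; 0 0 0 0 0 0")

```text
time: 13.25
ee_pos: [0.5045, -0.1015, 0.008]
eef_rot: [2.828, 1.369, 0.0]
contact_force: [0.6, -0.7, 2.1]
grip_width: 0.003
```

>>> arm_command(motion="0 0 0.05 0 0 0; 0 0 0 0 0 0")

```text
time: 13.5
ee_pos: [0.5045, -0.1015, 0.0075]
eef_rot: [2.828, 1.369, 0.0]
contact_force: [-0.4, 0.2, 2.4]
grip_width: 0.003
```

>>> arm_command(motion="0 0 0.04 0 0 0; 0 0 0 0 0 0")

```text
time: 13.75
ee_pos: [0.5045, -0.1015, 0.0072]
eef_rot: [2.827, 1.369, 0.0]
contact_force: [-0.5, 0.2, 2.8]
grip_width: 0.007
```

>>> arm_command(motion="0 0 0.03 0 0 0; 0 0 0 0 0 0")

```text
time: 14.0
ee_pos: [0.5045, -0.1015, 0.0071]
eef_rot: [2.827, 1.369, 0.0]
contact_force: [-0.5, 0.6, 4.4]
grip_width: 0.004
```

>>> arm_command(motion="0 0 0.03 0 0 0; 0 0 0 0 0 0")

```text
time: 14.25
ee_pos: [0.5045, -0.1015, 0.0071]
eef_rot: [2.827, 1.369, 0.0]
contact_force: [-1.0, 1.3, 7.8]
grip_width: 0.007
```

The plate bottomed out after about 6 mm, with the force now rising against the stop. I'll push slightly more, then retreat straight up.

>>> arm_command(motion="0 0 0.03 0 0 0; 0 0 0 0 0 0")

```text
time: 14.5
ee_pos: [0.5045, -0.1015, 0.0071]
eef_rot: [2.827, 1.369, 0.0]
contact_force: [-1.2, 0.6, 9.4]
grip_width: 0.007
```

>>> arm_command(motion="0 0 -0.1 0 0 0; 0 0 -0.3 0 0 0; 0 0 -0.8 0 0 0; 0 0 -2 0 0 0; 0 0 -3 0 0 0; 0 0 -4 0 0 0; 0 0 -4 0 0 0; 0 0 -3 0 0 0; 0 0 -2 0 0 0; 0 0 -1 0 0 0; 0 0 0 0 0 0")

```text
time: 15.88
ee_pos: [0.5046, -0.1015, 0.2086]
eef_rot: [2.827, 1.369, 0.001]
contact_force: [0.2, 0.4, 0.1]
grip_width: 0.001
```

>>> arm_command(motion="-2 1 0 0 0 0; -4 2 0 0 0 0; -4 2 0 0 0 0; -4 2 0 0 0 0; -3 1.5 0 0 0 0; -1 0.5 0 0 0 0; 0 0 0 0 0 0; 0 0 0 0 0 0")

```text
time: 16.88
ee_pos: [0.4634, -0.2968, 0.2078]
eef_rot: [-2.825, -1.37, 0.0]
contact_force: [-0.6, 0.1, 0.3]
grip_width: 0.004
```

Run:
```python
from h import *
from rig import read_camera
st()
z0=np.load('top0.npz')
p,d=read_camera('top'); cv2.imwrite('pics/t6.png',p[:,:,::-1])
ps,ds=read_camera('side'); cv2.imwrite('pics/s6.png',cv2.resize(ps[100:280,200:440,::-1],(800,600),interpolation=cv2.INTER_CUBIC))
u=[(345,190),(372,197),(400,205),(370,218),(401.5,257),(375.5,251),(349.5,244),(324,238)]
print(px2w('top',u,depth=z0['d'])[:,2].round(3));print(px2w('top',u,depth=d)[:,2].round(3))
def med(d,a,b):
    return np.median([px2w('top',[(a+i,b+j)],depth=d)[0,2] for i in range(-4,5) for j in range(-4,5)])
for a,b in [(372,197),(401,257),(376,251),(350,244),(324,238)]: print((a,b),round(med(z0['d'],a,b),4),round(med(d,a,b),4))
```

```text
t 16.88 pos [ 0.46337 -0.2968   0.2078 ] F [-0.57  0.14  0.35] M [ 0.   -0.09  0.07] g 0.004 tilt [-9.0e-04  1.6e-03 -1.0e+00] j [-0.77  0.41  1.6   0.    1.13 -0.11]
[0.043 0.047 0.049 0.047 0.043 0.045 0.041 0.047]
[0.03  0.025 0.075 0.054 0.036 0.044 0.042 0.042]
(372, 197) 0.0452 0.0469
(401, 257) 0.0439 0.0378
(376, 251) 0.0437 0.0436
(350, 244) 0.0436 0.0436
(324, 238) 0.0441 0.0432
```

View pics/t6.png

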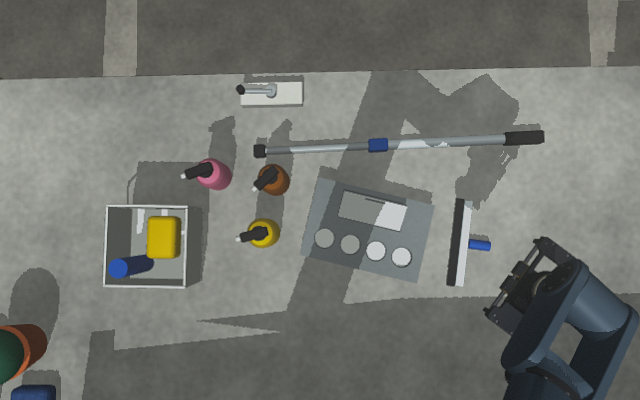

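View pics/s6.png

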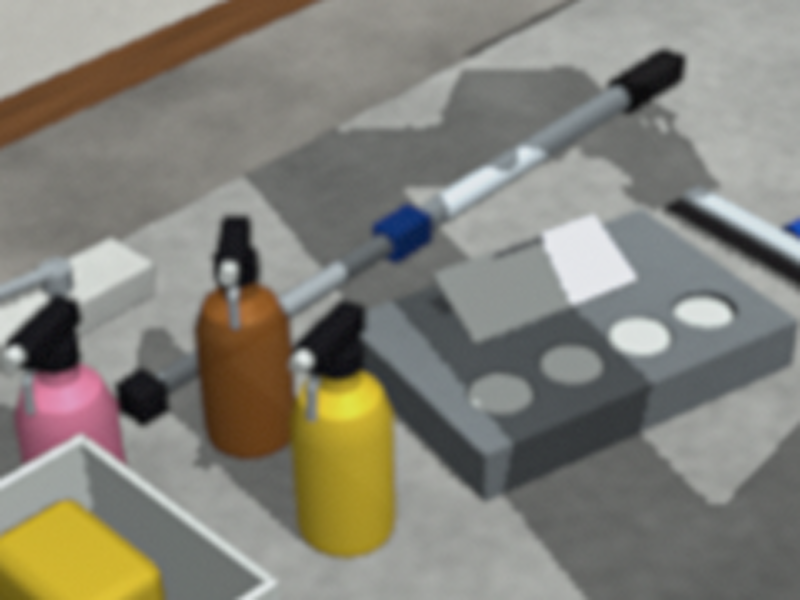

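The side view shows the hatch tilted up at crop (535,270) and plate0 sunk at (705,312). Top depth gives plate0 6.1 mm lower and the hatch edge at z≈0.075, which is 30 mm proud. The bottle, squeegee, caddy and pole are at their original pixels, and the hand is clear.

```bash
python3 -c "
from rig import arm
print(arm.hand_in())"
```

```text
the job is handed in; nothing more can be done
None
```

The release is plate0, the plate at the housing's -y end. I pressed it fully down, the white hatch popped ajar, and I handed the job in at about 17 s.

- **Finding it:** plate0 was the first plate I felt. It gave at a steady 2–3 N instead of stiffening, so I did not touch the other three plates. It stopped after about 6 mm, and the highest force I read was 9.4 N against the stop.
- **Last checks:** depth from the top camera shows plate0 6.1 mm lower, with the other plates unchanged within 1 mm. One reading at the hatch's rising edge puts it about 30 mm proud.
- **Surroundings:** in the last pictures the bottle, squeegee, caddy and pole had not visibly moved. The hand was clear, with no contact force beyond sensor noise.
- **Disagreement:** the closed fingertips sat about 31 mm above the reported TCP, contrary to the description. My first approach to the expected height therefore touched nothing. I measured the offset in the side camera and allowed for it.

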